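# Stand up the screen of the small bench instrument

### The job

Two bench instruments with flip-up screens stand on the test bench, both with the screen folded half down. Fold the screen of the smaller instrument up about its hinge until it stands straight upright, so that it can be read, and leave it standing there. Leave the larger instrument's screen as it is.

Things in the scene. Friction and masses are not known exactly. Their poses are not given: they have to be found in the camera images.
- small_unit: The smaller of two alike low grey bench instruments, fixed. Origin: on the bench, straight below the middle of its hinge axis. x points from its front (robot side) to its back, z up; the hinge axis lies along y, 65 mm above the bench. Its deck (170 mm wide, top 55 mm above the bench) reaches from 145 mm before the hinge axis (-x) to 25 mm behind it.
- small_screen (a joint): Its screen's angle (rad): 0 flat on the deck, 1.571 upright, 2.4 the far stop; starts at 0.75 to 1.1. Stiff grey panel 150 mm wide, 10 mm thick, centred on the hinge axis. At angle a its free edge is 120*cos(a) mm before the hinge axis (robot side) and 120*sin(a) mm above it, with open space before and below. Stiff hinge (0.35 N m): it stays where it is left.
- large_edge (a point): Middle of the free edge of the larger instrument's screen (grey panel 220 mm wide, 165 mm from hinge to edge, 10 mm thick, like stiff hinge 65 mm above the bench, raised 0.75 to 1.1 rad). Site axes: x in the panel from edge to hinge, y along the hinge. Not to be moved.
Not all that is in view belongs to the job. Leave any yellow look-alike of the small_unit alone.

How it is judged:
At the end, for the whole second after the job is handed in: The smaller instrument's screen stands still and upright within 0.18 rad (10 degrees) (value of joint small_screen between 1.39 and 1.75 rad and velocity of joint small_screen between -0.05 and 0.05 rad/s); the robot touches nothing.
It fails at once if the larger instrument's screen edge is moved by more than 15 mm (distance of large_edge from where it was at the start of the episode above 0.015 m).
It also fails if it takes over 32 s, if anything falls off the work surface, if the arm or the gripper's body presses on something with over 40 N, if the wrist force passes 120 N, or if a joint passes its speed limit or range.

### The arm

A 6-joint arm with a two-finger parallel gripper is mounted at the origin on the work surface. World frame = base frame: x ahead of the robot, y to its left, z up, the work surface at z = 0. Lengths are in m, angles in rad, forces in N, time in s.
With the tool pointing down it reaches from about 0.4 to 0.825 m from the base axis. Payload 7 kg.
Tool frame: the origin (TCP) lies between the finger pads; the fingertips stand 8 mm ahead of it and the grasp point (between the pads) lies 11 mm behind it (arm.finger_overhang is the distance from the TCP to the fingertips, in m); z points along the fingers, y is the line along which they close (so a half turn about z gives the same grasp; the last joint's range is limited). The gripper opens to 88 mm and grips with 3 to 60 N. Pads are 19 mm wide; open, the fingers measure 130 mm over their backs; the gripper's body (78 mm by 193 mm) begins 47 mm behind the grasp point.
Start: joints at [-1.056, 0.359, 0.012, 0, -1.224, -0.288], TCP at [0.152, -0.658, 0.235] pointing down, gripper open.
Joint ranges: [-3.07, 3.07], [-1.43, 2.12], [-1.02, 1.25], [-3.03, 1.67], [-3.05, -0], [-3.03, 3.03]. Speed limits (rad/s): [2.39, 2.39, 3.01, 3.14, 3.14, 3.14].

### API

Orientations are given as [roll, pitch, yaw] about the fixed x, y, z axes, in that order (R = Rz(yaw) Ry(pitch) Rx(roll)).
In Python, from station import arm gives the robot as it stands.
- The arm moves only by the tool move_arm, never from a script. Its argument "rows" is text: rows parted by semicolons, each of 7 numbers parted by spaces: the turn, a rotation vector about the tool's x, y, z in degrees, then the shift along the tool's x, y, z in m, then the finger opening in m, from 0 to 0.0876. A call has 1 to 8 rows; each row shifts and turns the commanded pose from where the row before left it, along the tool's axes as they then stand; what a row does not reach is not made up. A row lasts 1/8 s, in which the tool goes at most 62.5 mm and 10.7 degrees, less where a joint would pass 70% of its speed; a pose out of reach is approached as far as the arm can. A call is refused whole if a number of a shift passes 0.0625 or a number of a turn 10.7, either way. A call with a gripper value outside its range is refused whole. The fingers move at their own pace and stop on an object; "squeeze" is the grip in N (left out, the last holds). Time passes only in rows, so rows that do not move let the fingers close. It gives the time, the measured TCP pose, the force, the opening and the grip force at its end, in the units of the state.
- arm.get_state(): the state, without advancing time (a new reading comes with each control period).
- arm.grab_frame(name): name is "scene" or "top" or "wrist"; returns (picture, depth): 400x640x3 uint8, blue, green, red; 400x640 float32, m along the optical axis (not along the pixel's ray), 0 where there is no reading.
- arm.camera_model(name): a dict with "mtx" (3x3 intrinsics, pixels), "k1" (the pictures are not rectified: a ray, as slopes to the right and down, at radius r is drawn at 1 + k1 r^2 times it, then the intrinsics apply), "camera_from_world" (4x4, takes a point from world to camera coordinates); the wrist camera has in their place "mount" (4x4, takes a point from camera to tool coordinates, whose origin is the TCP and whose axes are the flange's). Camera axes: x right, y down, z forward; pixel columns grow to the right and rows downward; lengths in m; the calibration is good to about 2 mm. A picture is of the moment at which its call begins: read the wrist's pose just before it. camera_model takes no time and is no camera call.
- arm.job_done(): hands the job in; it is judged then, once.
The state is a dict: "t": time; "q": joint angles; "qd": joint speeds; "joint_efforts": joint torques, N m; "eef_pos": TCP position; "ee_rot": TCP orientation; "force": force on the tool from outside, world axes, zero at the start; "moment": the same for the moment, N m; "width": finger opening in m; "gripper_force": force on a finger pad.
Only numpy, scipy, OpenCV 4.12 (cv2) and the standard library are available. Lean on these libraries where they do the work, as an engineer would, in place of code of your own. Each camera call takes 0.05 s, during which the arm holds its last target. There are 200 camera calls.

## Working session

There is one attempt and no reset: what is moved stays moved. The work goes in short steps, Python scripts to look and compute and a tool call to move; the robot and the scene stay as the last step left them, time stands still between calls to the robot, and variables do not carry over. Pictures are saved under pics/ and viewed, at most 10 in all, crops included, and the job is handed in when it is done.

Besides the shell and the picture viewer there is one more tool, called by a JSON object that holds its "api" and its "payload", one argument or row to a line. move_arm: Moves the arm, as the interface text tells. Its arguments: {"type":"object","properties":{"rows":{"type":"string"},"squeeze":{"type":"number"}},"required":["rows"]}

```bash
mkdir -p pics; ls; python3 - <<'E'
from station import arm
import cv2,numpy as np
for n in("top","scene"):
    p,d=arm.grab_frame(n);cv2.imwrite(f"pics/{n}0.png",p);np.save(f"pics/{n}0.npy",d)
    m=arm.camera_model(n);print(n,m)
print(arm.get_state())
E
```

```text
pics
top {'mtx': array([[458.26816821,   0.        , 311.70799325],
       [  0.        , 458.26816821, 200.4117404 ],
       [  0.        ,   0.        ,   1.        ]]), 'k1': -0.12006122591737932, 'camera_from_world': array([[-0.01824901, -0.99962279, -0.02052421,  0.01308344],
       [-0.997751  ,  0.01953137, -0.06412068,  0.47480675],
       [ 0.06449736,  0.01930791, -0.99773107,  0.88520235],
       [ 0.        ,  0.        ,  0.        ,  1.        ]])}
scene {'mtx': array([[407.43391114,   0.        , 317.73507695],
       [  0.        , 407.43391114, 194.84263497],
       [  0.        ,   0.        ,   1.        ]]), 'k1': -0.005210041657919337, 'camera_from_world': array([[-0.81378808,  0.58092398,  0.01662194,  0.38991495],
       [ 0.47014088,  0.67487201, -0.56878407, -0.21216057],
       [-0.34163799, -0.45505504, -0.82231891,  1.05449872],
       [ 0.        ,  0.        ,  0.        ,  1.        ]])}
{'t': 0.1, 'q': array([-1.05588952e+00,  3.59298820e-01,  1.11808529e-02, -3.12860614e-04,
       -1.22408302e+00, -2.88089402e-01]), 'qd': array([ 0.00223177, -0.00042672,  0.00302954, -0.00064954, -0.000117  ,
        0.00159674]), 'joint_efforts': array([-1.98648115e-03, -5.84163487e+01,  2.93751991e+01,  7.01554030e+00,
        1.01614633e-02, -5.27913073e-05]), 'eef_pos': array([ 0.15167536, -0.6573207 ,  0.23373943]), 'ee_rot': array([ 3.14016230e+00, -1.17124554e-04, -2.91488169e+00]), 'force': array([-0.06912779,  0.2938528 , -0.25394225]), 'moment': array([-0.0547308 , -0.03190779,  0.0390927 ]), 'gripper_force': 0.0, 'width': 0.08799822320041456}
```

View pics/top0.png

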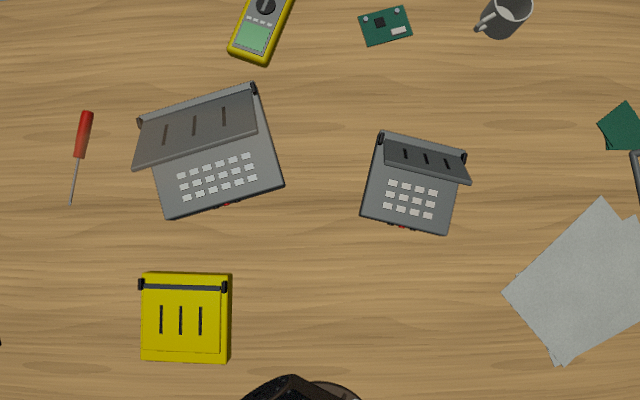

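View pics/scene0.png

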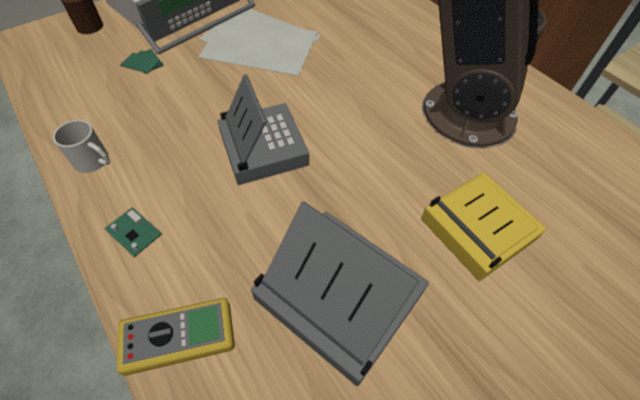

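The candidates in the top picture are:
- **Small grey unit:** around (415,185).
- **Large grey unit:** around (210,150).
- **Yellow look-alike:** around (186,318).

The small grey unit fits the description, because it is grey and the smaller of the pair. Its screen's hinge runs from about (382,135) to (465,155), and its free edge from about (386,165) to (470,183).

```bash
cat > h.py <<'E'
import numpy as np,cv2
from station import arm
def world(n,d,uv):
    m=arm.camera_model(n);uv=np.asarray(uv,float).reshape(-1,1,2)
    r=cv2.undistortPoints(uv,m["mtx"],np.array([m["k1"],0,0,0,0.])).reshape(-1,2)
    u=uv.reshape(-1,2).astype(int);z=d[u[:,1],u[:,0]]
    p=np.c_[r*z[:,None],z,np.ones(len(z))]
    return (np.linalg.inv(m["camera_from_world"])@p.T).T[:,:3]
E
python3 - <<'E'
from h import *
p=cv2.imread("pics/top0.png");d=np.load("pics/top0.npy")
cv2.imwrite("pics/crop.png",cv2.resize(p[115:250,345:490],None,fx=4,fy=4,interpolation=cv2.INTER_CUBIC))
V,U=np.mgrid[120:245,350:480];uv=np.c_[U.ravel(),V.ravel()]
w=world("top",d,uv)
deck=w[(w[:,2]>.045)&(w[:,2]<.06)]
print("deck rect",cv2.minAreaRect(deck[:,:2].astype(np.float32)),len(deck), np.median(deck[:,2]))
s=w[w[:,2]>.095]
c=s.mean(0);_,sv,vt=np.linalg.svd(s-c);print("screen",len(s),c,sv,vt)
# large unit extents
V,U=np.mgrid[75:225,125:290];w2=world("top",d,np.c_[U.ravel(),V.ravel()]);w2=w2[w2[:,2]>.03]
print("large",w2.min(0),w2.max(0)); print("small",w[w[:,2]>.03].min(0),w.max(0))
for q in [(388,166),(468,181),(384,135),(463,154),(425,147),(428,172),(426,160),(362,217),(446,233)]: print(q,world("top",d,[q])[0].round(3))
E
```

```text
deck rect ((0.5036900043487549, -0.1901928186416626), (0.17172707617282867, 0.17170122265815735), 74.96151733398438) 5777 0.05513924722680741
screen 1886 [ 0.52107514 -0.18792685  0.16925838] [6.18981105 1.8243054  0.42629593] [[-0.14392141  0.23906902  0.96027737]
 [ 0.31594479  0.93069501 -0.18435207]
 [ 0.93779823 -0.27686243  0.20947955]]
large [ 0.41688445 -0.01328652  0.03005366] [0.70902615 0.34187091 0.91390735]
small [ 0.40029904 -0.29100859  0.0300283 ] [ 0.63821939 -0.01328652  0.91390735]
(388, 166) [ 0.535 -0.142  0.056]
(468, 181) [ 0.492 -0.256  0.173]
(384, 135) [ 0.59  -0.134  0.073]
(463, 154) [ 0.553 -0.282  0.07 ]
(425, 147) [ 0.569 -0.213  0.058]
(428, 172) [ 0.508 -0.19   0.172]
(426, 160) [ 0.534 -0.197  0.131]
(362, 217) [ 0.441 -0.095  0.003]
(446, 233) [ 0.406 -0.248  0.056]
```

View pics/crop.png

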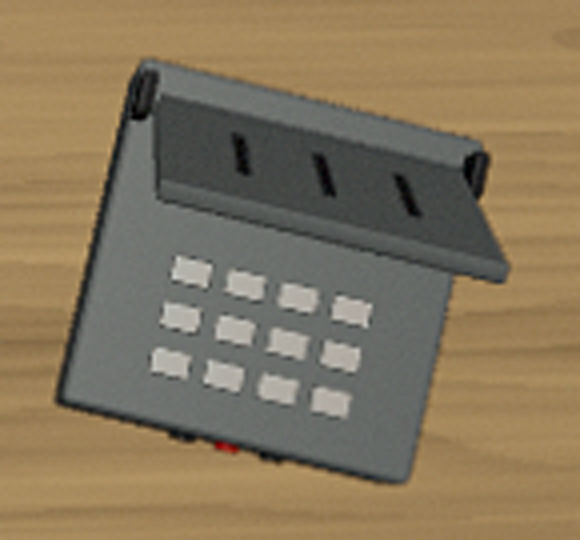

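The crop confirms the grey unit with the half-raised panel, and its deck measures 172 x 172 mm with its top at 55 mm, as described. The hinge middle is near (0.562, -0.205), the yaw is about -14.7°, and the screen is at about 1.05 rad. I'll push the free edge with closed, vertical fingers from the robot side.

{"api": "move_arm", "payload": {
  "rows": "0 0 9.2 0 0 0 0;0 0 9.2 0 0 0 0;0 0 9.3 0 0 0 0;0 0 0 -0.02 0.06 0 0;0 0 0 -0.02 0.06 0 0;0 0 0 -0.02 0.06 0 0;0 0 0 -0.02 0.06 0 0;0 0 0 -0.02 0.06 0 0",
  "squeeze": 10
}}

```text
t: 1.1
eef_pos: [0.3232, -0.3942, 0.2344]
ee_rot: [3.141, -0.0, 2.885]
force: [1.5, -0.6, 0.1]
width: 0.0133
gripper_force: 0.0
```

{"api": "move_arm", "payload": {
  "rows": "0 0 0 -0.02 0.06 0 0;0 0 0 -0.02 0.06 0 0;0 0 0 -0.02 0.06 0 0;0 0 0 -0.017 0.06 0 0;0 0 0 0 0 0 0"
}}

```text
t: 1.72
eef_pos: [0.4585, -0.182, 0.2344]
ee_rot: [3.141, -0.0, 2.89]
force: [-0.6, 0.2, -0.2]
width: 0.0008
gripper_force: 0.0
```

```bash
cat >> h.py <<'E'
H=np.array([.562,-.2055]);ya=-.2565
def inst(w):
    c,s=np.cos(ya),np.sin(ya);e=w[:,:2]-H
    return np.c_[e@[c,s],e@[-s,c],w[:,2]]
def screen(w):
    i=inst(w);i=i[(abs(i[:,1])<.065)&(i[:,2]>.085)&(i[:,2]<.2)&(i[:,0]>-.13)&(i[:,0]<.08)]
    l=cv2.fitLine(i[:,[0,2]].astype(np.float32),cv2.DIST_HUBER,0,.01,.01).ravel()
    return len(i),i.min(0).round(3),i.max(0).round(3),l.round(3),(np.arctan2(l[1],-l[0])%np.pi).round(3)
E
python3 - <<'E'
from h import *
d=np.load("pics/top0.npy");V,U=np.mgrid[120:245,350:480];print(screen(world("top",d,np.c_[U.ravel(),V.ravel()])))
d=np.load("pics/scene0.npy");V,U=np.mgrid[70:190,210:320];print(screen(world("scene",d,np.c_[U.ravel(),V.ravel()])))
p,d=arm.grab_frame("scene");cv2.imwrite("pics/s1.png",p)
E
```

```text
(1713, array([-0.062, -0.065,  0.085]), array([-0.004,  0.065,  0.175]), array([ 0.492, -0.871, -0.029,  0.128], dtype=float32), np.float32(1.057))
(1431, array([-0.063, -0.065,  0.085]), array([-0.006,  0.065,  0.175]), array([ 0.487, -0.874, -0.033,  0.133], dtype=float32), np.float32(1.062))
```

View pics/s1.png

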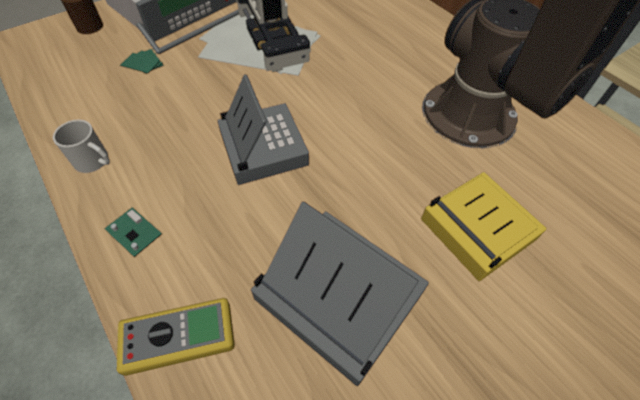

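Both views agree on 1.06 rad, with the edge at x = -62 mm in the instrument frame. The gripper shows at about (280,45), above and in front of the unit, and nothing has moved. Next I lower it and approach.

{"api": "move_arm", "payload": {
  "rows": "0 0 0 0 0 0.04 0;0 0 0 0 0 0.041 0;0 0 0 0 0 0 0;0 0 0 -0.015 0 0 0;0 0 0 -0.010 0 0 0;0 0 0 0 0 0 0"
}}

```text
t: 2.52
eef_pos: [0.4823, -0.1921, 0.1544]
ee_rot: [3.141, 0.002, 2.884]
force: [-0.5, 0.3, 0.7]
width: 0.0004
gripper_force: 0.0
```

{"api": "move_arm", "payload": {
  "rows": "0 0 0 -0.008 0 0 0;0 0 0 -0.008 0 0 0;0 0 0 -0.008 0 0 0;0 0 0 -0.008 0 0 0;0 0 0 0 0 0 0"
}}

```text
t: 3.15
eef_pos: [0.512, -0.1999, 0.1535]
ee_rot: [-3.141, -0.001, 2.885]
force: [-0.7, -0.7, -0.1]
width: 0.0002
gripper_force: 0.4
```

```bash
python3 - <<'E'
from h import *
p,d=arm.grab_frame("scene");cv2.imwrite("pics/s2.png",cv2.resize(p[0:200,150:420],None,fx=2.9,fy=2.9));V,U=np.mgrid[60:190,205:320]
print(screen(world("scene",d,np.c_[U.ravel(),V.ravel()])))
E
```

```text
(674, array([-0.039, -0.065,  0.085]), array([-0.002,  0.065,  0.184]), array([ 0.28 , -0.96 , -0.013,  0.125], dtype=float32), np.float32(1.287))
```

View pics/s2.png

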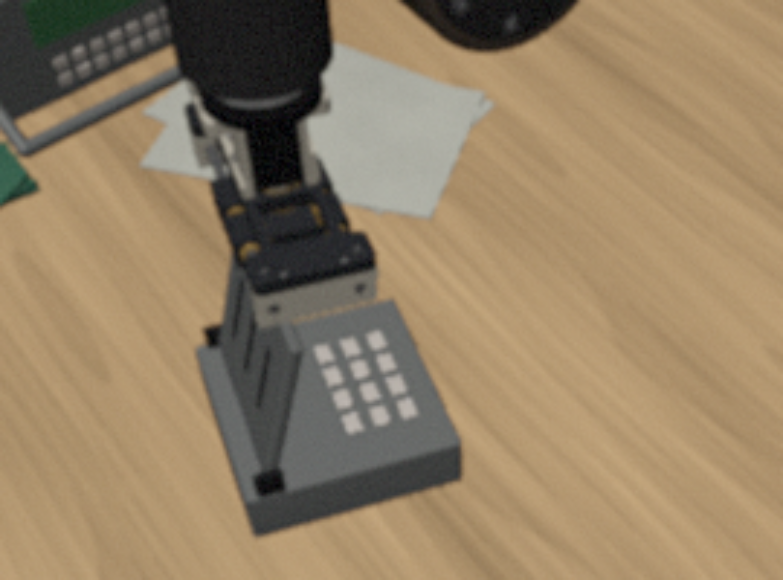

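The fingers are pushing the screen's front at the edge, and it has moved to 1.29 rad. About 33 mm more is needed.

{"api": "move_arm", "payload": {
  "rows": "0 0 0 -0.008 0 0 0;0 0 0 -0.007 0 0 0;0 0 0 -0.006 0 0 0;0 0 0 -0.005 0 0 0;0 0 0 -0.004 0 0 0;0 0 0 -0.003 0 0 0;0 0 0 0 0 0 0"
}}

```text
t: 4.08
eef_pos: [0.5443, -0.2082, 0.1535]
ee_rot: [3.142, 0.001, 2.885]
force: [-0.8, 0.1, 1.0]
width: 0.001
gripper_force: 0.4
```

```bash
python3 - <<'E'
from h import *
p,d=arm.grab_frame("scene");V,U=np.mgrid[60:190,205:320]
print(screen(world("scene",d,np.c_[U.ravel(),V.ravel()])))
E
```

```text
(118, array([-0.006, -0.045,  0.087]), array([0.004, 0.065, 0.188]), array([ 0.011, -1.   ,  0.003,  0.137], dtype=float32), np.float32(1.56))
```

The screen reads 1.56 rad. I'll back off and check it.

{"api": "move_arm", "payload": {
  "rows": "0 0 0 0.01 0 0 0;0 0 0 0.03 0 0 0;0 0 0 0.05 0 0 0;0 0 0 0 0 -0.05 0;0 0 0 0 -0.06 -0.04 0;0 0 0 0 -0.06 0 0;0 0 0 0 -0.06 0 0;0 0 0 0 0 0 0"
}}

```text
t: 5.12
eef_pos: [0.4114, -0.3545, 0.2379]
ee_rot: [-3.141, 0.0, 2.88]
force: [-1.1, -0.3, -0.5]
width: 0.0005
gripper_force: 0.0
```

```bash
python3 - <<'E'
from h import *
p,d=arm.grab_frame("scene");V,U=np.mgrid[60:190,205:320]
cv2.imwrite("pics/s3.png",p)
print(screen(world("scene",d,np.c_[U.ravel(),V.ravel()])))
p,d=arm.grab_frame("top");V,U=np.mgrid[100:245,350:480]
print(screen(world("top",d,np.c_[U.ravel(),V.ravel()])))
E
```

```text
(397, array([-0.006, -0.065,  0.085]), array([0.004, 0.065, 0.189]), array([ 0.046, -0.999,  0.001,  0.174], dtype=float32), np.float32(1.525))
(771, array([-0.007, -0.016,  0.086]), array([0.005, 0.065, 0.188]), array([ 0.018,  1.   , -0.005,  0.152], dtype=float32), np.float32(1.589))
```

View pics/s3.png

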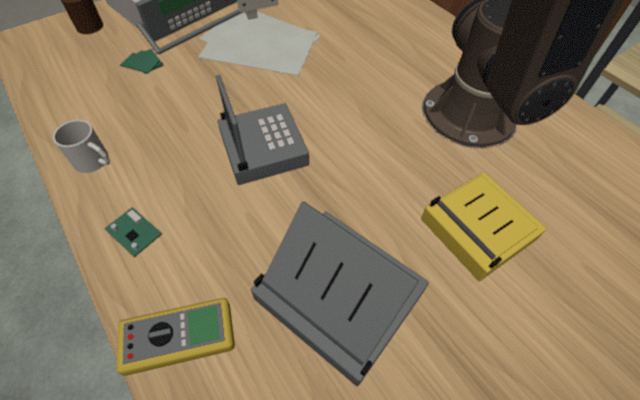

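The small screen stands upright at about (230,110) in the picture. The two views put it at 1.53 and 1.59 rad, the large unit hasn't moved, and the gripper is clear.

```bash
python3 -c "from station import arm; print(arm.job_done())"
```

```text
the job is handed in; nothing more can be done
None
```

I folded the smaller instrument's screen up to about 1.56 rad (upright), where it stayed with the gripper clear; the larger screen was left as it was, and the job is handed in.

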